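# Top up the wheel-nut magazine and shut its keeper

## Task

Top up the wheel-nut magazine: slide its red-post keeper right open, then feed the two wheel nuts from the clipboard in one after the other, setting each on its flange in the loading trough and pushing it fully inside the tube so that it drives the nuts ahead of it deeper. Then slide the keeper fully shut behind them, and leave the other things on the bench where they are.

Things in the scene. Friction and masses are not known exactly. Their poses are not given: they have to be found in the camera images.
- magazine: wheel-nut magazine fixed to the bench: blue base plate 206 x 66 mm, 12 mm thick, carrying an open trough, then an aluminium tube with a clear roof, closed at the far end by a blue block. Origin at bench height under the middle of the tube's mouth; +x runs from the mouth into the tube, z up. It does not move.
- mouth (a point): middle of the bottom edge of the tube's mouth, 12 mm above the bench (the floor on which nuts slide). Bore 33 mm wide, 21.5 mm high, 96 mm deep along the magazine's +x: room for three nuts with 6 mm to spare. Walls 4 mm; roof 3 mm thick, its top 36.5 mm above the bench. A finger pushing above the trough's rails is stopped by the roof's edge, at the mouth.
- trough (a point): where to set a nut down: centre line of the loading trough, on its floor (12 mm above the bench), 60 mm before the mouth. The trough is 85 mm long, open above and at its rear end. Its two rails, 4 mm thick, rise only 6 mm above the floor; they are 46 mm apart up to 47 mm before the mouth, then narrow evenly to 32 mm at the mouth.
- keeper (a joint): keeper, a slide along the magazine's y: 0 = shut (steel blade across the mouth), 0.055 m = fully open, to +y. It stays where left; 1 to 2 N moves it. Blade in the magazine's frame: x -8 to -3 mm, z 19.5 to 31.5 mm (above rails and nut flanges), y -19 to 53 mm shut, 36 to 108 mm open; it runs over a bracket that ends at y = 122 mm, at most 18.5 mm high.
- keeper_post (a point): centre of the top of the keeper's upright red post, 14 mm across, which stands from 31 to 75 mm above the bench. It travels with the keeper: in the magazine's frame x = -5.5 mm, y = 45 mm when shut and 100 mm when open. Push it from either side or pinch it.
- nut_a: bright wheel nut standing on its flange, 19 mm high, 40 to 90 g: round flange 30 mm across, 4 mm thick, then a hexagon 25 mm over corners, 21.6 mm over flats up to 16 mm, then a small crown. Origin at the centre of its underside; z up; a flat faces along +y and -y, corners along +x and -x. Starts on the clipboard (a board 4 mm thick lying on the bench).
- nut_b: bright wheel nut standing on its flange, 19 mm high, 40 to 90 g: round flange 30 mm across, 4 mm thick, then a hexagon 25 mm over corners, 21.6 mm over flats up to 16 mm, then a small crown. Origin at the centre of its underside; z up; a flat faces along +y and -y, corners along +x and -x. Starts on the clipboard, like the other; either may go first.
- nut_in: bright wheel nut standing on its flange, 19 mm high, 40 to 90 g: round flange 30 mm across, 4 mm thick, then a hexagon 25 mm over corners, 21.6 mm over flats up to 16 mm, then a small crown. Origin at the centre of its underside; z up; a flat faces along +y and -y, corners along +x and -x. Already in the tube just behind the keeper at the start, with its centre 17 to 30 mm from the mouth.
- centre_cap: bystander: black wheel centre cap lying flat, 60 mm across, 14 mm high; origin at the centre of its underside.
- setting_ring: bystander: black and white setting ring lying flat, 65 mm across, 23 mm high; origin at the centre of its underside.
- ink_bottle: bystander: upright blue and white marking ink bottle, 39 mm across, 82 mm high; origin at the centre of its underside.
- v_block: bystander: ground steel V-block, 49 x 52 mm, 34 mm high; origin at the centre of its underside.

How it is judged:
By the outcome, as a careful person would: the job done as asked, in the order asked, and still so for the second after the job is handed in, with the robot touching nothing.
It also fails if it takes over 72 s, if anything falls off the work surface, if the arm or the gripper's body presses on something with over 40 N, if the wrist force passes 120 N, or if a joint passes its speed limit or range.

## Robot

A 6-joint arm with a two-finger parallel gripper is mounted at the origin on the work surface; the furniture and walls round the work are solid. World frame = base frame: x ahead of the robot, y to its left, z up, the work surface at z = 0. Lengths are in m, angles in rad, forces in N, time in s.
With the tool pointing down it reaches from about 0.25 to 0.775 m from the base axis. Payload 4 kg.
Tool frame: the origin (TCP) lies at the centre of the arm's flange, where the gripper is bolted on; the fingertips stand 199 mm ahead of it and the grasp point (between the pads) lies 180 mm ahead of it (robot.tcp_to_tips is the distance from the TCP to the fingertips, in m); z points along the fingers, y is the line along which they close (so a half turn about z gives the same grasp; the last joint's range is limited). The gripper opens to 94 mm and grips with 3 to 60 N. Pads are 16 mm wide; open, the fingers measure 119 mm over their backs; the gripper's body (75 mm by 177 mm) begins 78 mm behind the grasp point.
Start: joints at [1.214, 0.087, 1.371, -0, 1.684, -0.103], TCP at [0.138, 0.532, 0.405] pointing down, gripper open.
Joint ranges: [-3.1, 3.1], [-0.76, 2.03], [0.27, 2.55], [-1.08, 4.22], [0.17, 2.65], [-2.57, 2.57]. Speed limits (rad/s): [2.79, 2.79, 3.14, 3.14, 3.14, 3.14].

## Interface

Orientations are given as [roll, pitch, yaw] about the fixed x, y, z axes, in that order (R = Rz(yaw) Ry(pitch) Rx(roll)).
In Python, from bench import telemetry, snapshot, ticket, robot gives the robot as it stands.
- The arm moves only by the tool apply_moves, never from a script. Its argument "moves" is a list that holds one entry, the list of rows, each a list of 5 numbers: the shift along the tool's x, y, z in units of 50 mm (1.0 is 50 mm), then the turn about the tool's z in units of 10 degrees (1.0 is 10 degrees), then the closure, from 0 (fully open) to 1 (shut). A call has 1 to 10 rows; each row is the pose to reach, as a shift and turn from the pose commanded when the call began, along the tool's axes at that moment; what a row does not reach only later rows make up. A row lasts 1/8 s, in which the tool goes at most 62.5 mm and 10.7 degrees, less where a joint would pass 70% of its speed; a pose out of reach is approached as far as the arm can. A call with a gripper value outside its range is refused whole. The fingers move at their own pace and stop on an object; the grip force is fixed at half the most. Time passes only in rows, so rows that repeat a pose let the fingers close. It gives the time, the measured TCP pose, the force, the opening and the grip force at its end, in the units of the state.
- telemetry.get_obs(): the state, without advancing time (a new reading comes with each control period).
- snapshot(name): name is "scene" or "top"; returns a dict with "image" (400x640x3 uint8, red, green, blue), "fovy" (degrees; the focal length in pixels is half the picture's height over the tangent of half this angle, whatever the lens; pixels are square), "cx", "cy" (the principal point, pixels), "R" (3x3) and "t" (3): a world point X has camera coordinates R X + t. Camera axes: x right, y down, z forward; pixel columns grow to the right and rows downward; lengths in m; the calibration is good to about 2 mm. A picture is of the moment at which its call begins. There is no depth.
- ticket.close_job(): hands the job in; it is judged then, once.
The state is a dict: "time": time; "joint_positions": joint angles; "qvel": joint speeds; "joint_torque": joint torques, N m; "tool_pos": TCP position; "ee_rot": TCP orientation; "wrist_force": force on the tool from outside, world axes, zero at the start; "wrist_torque": the same for the moment, N m; "width": finger opening in m; "finger_force": force on a finger pad.
Only numpy, scipy, OpenCV 4.12 (cv2) and the standard library are available. Lean on these libraries where they do the work, as an engineer would, in place of code of your own. Each camera call takes 0.05 s, during which the arm holds its last target. There are 200 camera calls.

## Working session

There is one attempt and no reset: what is moved stays moved. The work goes in short steps, Python scripts to look and compute and a tool call to move; the robot and the scene stay as the last step left them, time stands still between calls to the robot, and variables do not carry over. Pictures are saved under pics/ and viewed, at most 10 in all, crops included, and the job is handed in when it is done.

Besides the shell and the picture viewer there is one more tool, called after "Call:" by a JSON object that holds its "op" and its "data". apply_moves: Moves the arm, as the interface text tells. Its arguments: {"type":"object","properties":{"moves":{"type":"array","items":{"type":"array","items":{"type":"array","items":{"type":"number"}}}}},"required":["moves"]}

```bash
mkdir -p pics
python3 - <<'E'
from bench import telemetry, snapshot, robot
import cv2,numpy as np
print(telemetry.get_obs())
for n in("scene","top"):
    s=snapshot(n); cv2.imwrite(f"pics/{n}0.png",s["image"][:,:,::-1]); print(n,s["fovy"],s["cx"],s["cy"],s["R"],s["t"])
E
```

```text
{'time': 0.0, 'joint_positions': array([ 1.21388777e+00,  8.79290358e-02,  1.37222753e+00,  2.79725773e-05,
        1.68361498e+00, -1.03100972e-01]), 'qvel': array([ 0.0015255 , -0.00076333,  0.00016295, -0.00203698, -0.00035482,
       -0.00120125]), 'joint_torque': array([-2.28926720e-04, -3.40177917e+01, -3.02431226e+01,  7.18499604e-02,
        3.28727940e-02, -1.55641137e-04]), 'tool_pos': array([0.13806013, 0.53226963, 0.40353147]), 'ee_rot': array([-3.13942819e+00, -2.51902638e-04,  2.88778791e+00]), 'wrist_force': array([ 0.5666633 , -0.19991902, -0.39663867]), 'wrist_torque': array([-0.02906202,  0.02266748,  0.05707062]), 'finger_force': 0.0, 'width': 0.09393178054568552}
scene 56.68079873959521 315.4845657530574 196.36974754657092 [[-0.78101805 -0.62450287 -0.00263977]
 [-0.42162228  0.5303996  -0.73546646]
 [ 0.46070105 -0.5732996  -0.67755599]] [0.40614408 0.30848094 0.65608552]
top 48.01801043304229 326.7328347772716 198.08994322501772 [[-4.14975670e-02 -9.99138485e-01 -4.89621780e-04]
 [-9.76922724e-01  4.06776264e-02 -2.09683863e-01]
 [ 2.09523133e-01 -8.22304750e-03 -9.77769113e-01]] [-0.03564416  0.58119422  1.19316441]
```

View pics/scene0.png

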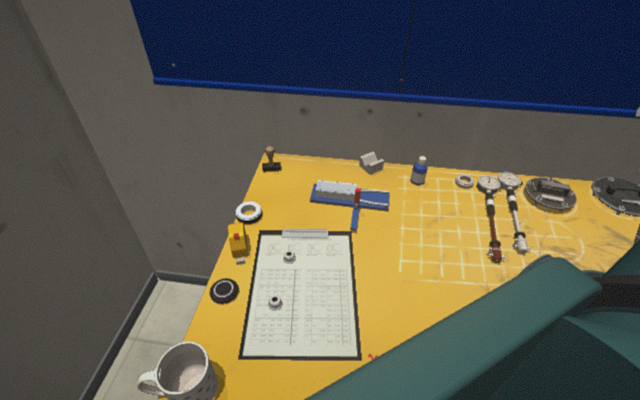

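View pics/top0.png

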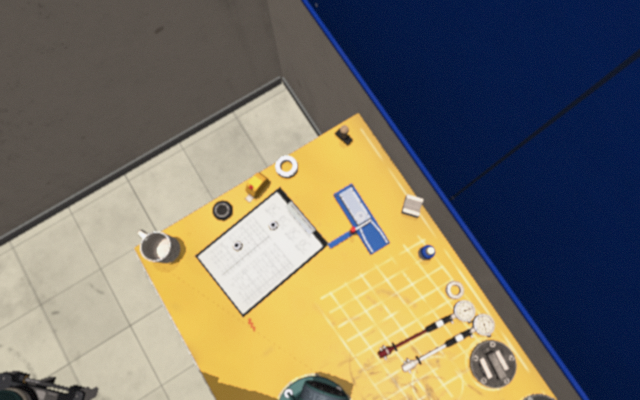

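The scene view shows the magazine at about (350,195) with its red post at (358,193), and the clipboard with nuts at (289,256) and (275,301). In the top view the magazine is at about (360,220) and the nuts at (274,225) and (238,245).

```bash
cat > h.py <<'E'
import numpy as np,cv2
from bench import snapshot
def f(s): return 200/np.tan(np.radians(s["fovy"]/2))
def ray(s,u,v):
    d=s["R"].T@np.array([(u-s["cx"])/f(s),(v-s["cy"])/f(s),1.]); return -s["R"].T@s["t"],d
def onz(s,u,v,z):
    c,d=ray(s,u,v); return c+d*(z-c[2])/d[2]
def proj(s,X):
    p=s["R"]@np.asarray(X)+s["t"]; return np.array([s["cx"],s["cy"]])+f(s)*p[:2]/p[2]
def tri(s1,p1,s2,p2):
    c1,d1=ray(s1,*p1);c2,d2=ray(s2,*p2)
    a,*_=np.linalg.lstsq(np.c_[d1,-d2],c2-c1,rcond=None); return (c1+d1*a[0]+c2+d2*a[1])/2, np.linalg.norm(c1+d1*a[0]-c2-d2*a[1])
E
python3 - <<'E'
from h import *
out=[]
for n,b in(("scene",(230,145,400,365)),("top",(190,150,430,320))):
    s=snapshot(n); im=s["image"]; hsv=cv2.cvtColor(im,cv2.COLOR_RGB2HSV)
    x0,y0,x1,y1=b
    blue=cv2.inRange(hsv,(105,120,50),(125,255,255)); red=cv2.inRange(hsv,(0,170,120),(6,255,255))|cv2.inRange(hsv,(174,170,120),(180,255,255))
    for nm,m in(("blue",blue),("red",red)):
        k=np.zeros_like(m);k[y0:y1,x0:x1]=m[y0:y1,x0:x1]
        cs,_=cv2.findContours(k,cv2.RETR_EXTERNAL,cv2.CHAIN_APPROX_NONE)
        for c in cs:
            if cv2.contourArea(c)>(40 if nm=="blue" else 4): print(n,nm,cv2.contourArea(c),cv2.boundingRect(c),cv2.minAreaRect(c))
    z=3
    if n=="scene": crops=[(300,170,400,240),(255,240,310,315)]
    else: crops=[(320,175,400,260),(220,210,295,260)]
    row=[cv2.resize(im[c[1]:c[3],c[0]:c[2]],(390,int(390*(c[3]-c[1])/(c[2]-c[0]))),interpolation=cv2.INTER_CUBIC)[:299] if i==0 else cv2.resize(im[c[1]:c[3],c[0]:c[2]],None,fx=(5 if n=="top" else 4),fy=(5 if n=="top" else 4),interpolation=cv2.INTER_CUBIC)[:299] for i,c in enumerate(crops)]
    H=299; row=[cv2.copyMakeBorder(r,0,H-r.shape[0],0,400-r.shape[1],cv2.BORDER_CONSTANT) for r in row]
    out.append(np.hstack(row))
cv2.imwrite("pics/c1.png",np.vstack(out)[:,:,::-1])
E
```

```text
scene blue 62.5 (351, 209, 7, 20) ((354.6399841308594, 218.5199737548828), (4.808326244354248, 18.667617797851562), 8.13010311126709)
scene blue 173.0 (361, 193, 27, 10) ((374.1646423339844, 196.51829528808594), (26.72443199157715, 8.282365798950195), 6.340191841125488)
scene blue 62.0 (312, 185, 42, 19) ((331.1190490722656, 199.462158203125), (42.94367980957031, 12.833744049072266), 23.552263259887695)
scene red 8.5 (234, 234, 4, 4) ((235.5, 235.5), (3.0, 3.0), 90.0)
scene red 6.0 (356, 188, 4, 4) ((357.5, 189.5), (3.0, 3.0), 0.0)
top blue 55.0 (329, 233, 21, 14) ((339.1629333496094, 239.46067810058594), (3.285993814468384, 22.471956253051758), 57.9946174621582)
top blue 304.5 (362, 223, 24, 28) ((372.92645263671875, 236.04409790039062), (26.410781860351562, 13.54838752746582), 59.03623962402344)
top blue 74.5 (336, 186, 21, 40) ((345.2464599609375, 206.80191040039062), (39.623226165771484, 14.73883056640625), 79.82449340820312)
top blue 347.0 (407, 150, 23, 33) ((418.0, 166.0), (32.0, 22.0), 90.0)
top red 7.5 (351, 227, 4, 6) ((352.0, 229.5), (4.743415832519531, 2.8460497856140137), 71.56504821777344)
```

View pics/c1.png

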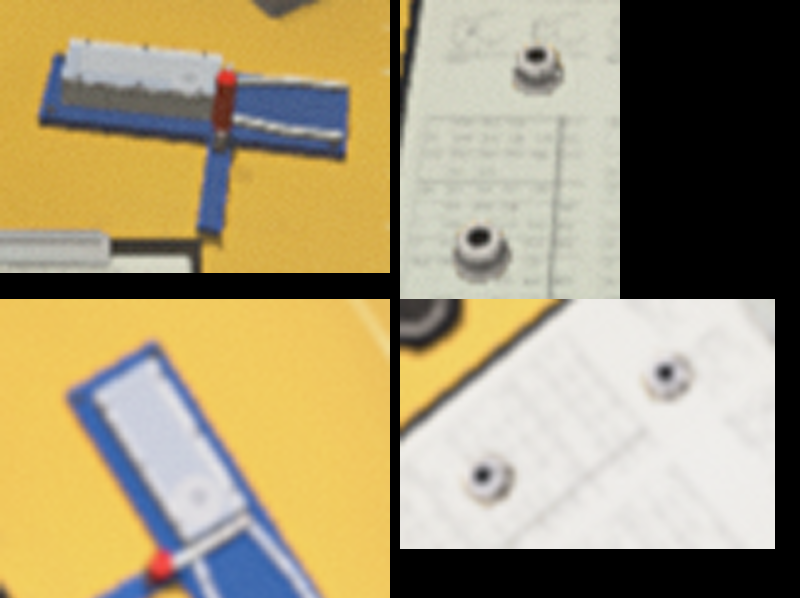

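The crops give sub-pixel points. Post top: top view (352.8,229.6), scene view (358,189.7). Nut holes: top view (273.2,225.4) and (237.4,245.4), scene view (289,254) and (274.8,299.5). The tube runs up-left in the top view and the bracket runs down-left, which is magazine +y.

Run:
```python
from h import *
np.set_printoptions(precision=4,suppress=True)
S=snapshot("scene");T=snapshot("top")
for n,a,b,z in(("post",(352.8,229.6),(358,189.5),.075),("nutfar",(273.2,225.4),(289,254),.022),("nutnear",(237.4,245.4),(274.8,299.5),.022)):
    print(n,tri(T,a,S,b),onz(T,*a,z),onz(S,*b,z))
sc=lambda x,y:(300+x/3.9,170+y/3.9)
P={k:onz(S,*sc(*p),.012)[:2] for k,p in dict(ffar=(57,56),fnear=(41,119),rfar=(349,88),rnear=(345,151)).items()}
tp=lambda x,y:(320+x/4.875,175+(y-299)/4.875)
P2={k:onz(T,*tp(*p),.012)[:2] for k,p in dict(fnear=(70,396),ffar=(154,343)).items()}
print(P,P2)
for q in(P,):
    print("yaws",[np.degrees(np.arctan2(*(v)[::-1])) for v in(q['ffar']-q['rfar'],q['fnear']-q['rnear'])])
# top blue rim of plate: minAreaRect of whole plate (blue + enclosed)
hsv=cv2.cvtColor(T["image"],cv2.COLOR_RGB2HSV)
m=255-cv2.inRange(hsv,(12,110,90),(32,255,255)); k=np.zeros_like(m);k[180:256,328:392]=m[180:256,328:392]
cs,_=cv2.findContours(k,cv2.RETR_EXTERNAL,cv2.CHAIN_APPROX_NONE);c=max(cs,key=cv2.contourArea)
w=np.array([onz(T,*p,.012)[:2] for p in c[:,0].astype(float)])
# long edge on the far (-y mag) side: points extreme
t=np.radians(38)
for _ in range(5):
    x=np.array([np.cos(t),np.sin(t)]);y=np.array([-x[1],x[0]]); a=w@x;b=w@y
    e=(b<np.percentile(b,2)+.006)&(a>a.min()+.02)&(a<a.max()-.02)
    vx,vy,px,py=cv2.fitLine(w[e].astype(np.float32),cv2.DIST_HUBER,0,.01,.01).ravel(); t=np.arctan2(vy,vx)
    if vx<0:t+=np.pi
print("yaw",np.degrees(t),"edge y",(w[e]@y).mean(),"a range",a.min(),a.max(),"post in xy", onz(T,352.8,229.6,.075)[:2]@np.c_[x,y])
```

```text
post (array([ 0.4871, -0.1268,  0.0713]), np.float64(0.001906592241192298)) [ 0.4857 -0.1269  0.075 ] [ 0.4859 -0.1228  0.075 ]
nutfar (array([0.5164, 0.0967, 0.0181]), np.float64(0.0028357388379821203)) [0.5146 0.0955 0.022 ] [0.5155 0.0995 0.022 ]
nutnear (array([0.4636, 0.1994, 0.0154]), np.float64(0.002508772681481901)) [0.4618 0.1974 0.022 ] [0.4616 0.2026 0.022 ]
{'ffar': array([ 0.6261, -0.1289]), 'fnear': array([ 0.5943, -0.0723]), 'rfar': array([ 0.4495, -0.2267]), 'rnear': array([ 0.4204, -0.1717])} {'fnear': array([ 0.5984, -0.0828]), 'ffar': array([ 0.6289, -0.1346])}
yaws [np.float64(28.962033965368118), np.float64(29.776031233801675)]
yaw 28.99461 edge y -0.4247498640379078 a range 0.28217674148748323 0.4898527832451197 post in xy [ 0.3633 -0.3465]
```

```bash
cat >> h.py <<'E'
from bench import telemetry
M=np.array([.5122,-.1622]);YAW=np.radians(29.3)
ex=np.array([np.cos(YAW),np.sin(YAW)]);ey=np.array([-ex[1],ex[0]])
def w2m(p): d=np.asarray(p)[:2]-M; return np.array([d@ex,d@ey])
def m2w(x,y): return M+x*ex+y*ey
def st():
    o=telemetry.get_obs(); p=o["tool_pos"]; 
    print("t",round(o["time"],2),"mag xy mm",np.round(w2m(p)*1e3,1),"tip z",round((p[2]-.199)*1e3,1),"yaw",round(np.degrees(o["ee_rot"][2]),2),"w",round(o["width"],4),"F mag",np.round([o["wrist_force"][:2]@ex,o["wrist_force"][:2]@ey,o["wrist_force"][2]],1)); return o
def go(xy,tipz,yaw=np.degrees(YAW)+90):
    o=st();from scipy.spatial.transform import Rotation as Rn
    R=Rn.from_euler("xyz",o["ee_rot"]).as_matrix(); d=R.T@(np.r_[xy,tipz+.199]-o["tool_pos"])
    print("units",np.round(d/.05,2),"turn",round((np.degrees(o["ee_rot"][2])-yaw)/10,2))
E
python3 - <<'E'
from h import *
go(m2w(-.0055,.012),.12)
print(w2m((.5155,.098))*1e3,w2m((.4622,.2)) *1e3)
E
```

```text
t 0.3 mag xy mm [ 13.6 788.8] tip z 205.3 yaw 165.46 w 0.0941 F mag [-0.3 -1.   0.5]
units [-10.48 -11.47   1.71] turn 4.62
[130.21514254 225.2974626 ] [133.6508604  340.33261306]
```

Call:
{"op": "apply_moves", "data": {"moves": [[[-1.05,-1.15,0,1,1],[-2.1,-2.3,0,2,1],[-3.15,-3.45,0,3,1],[-4.2,-4.6,0,4,1],[-5.2,-5.7,0,4.62,1],[-6.2,-6.8,0,4.62,1],[-7.2,-7.9,0,4.62,1],[-8.2,-9,0,4.62,1],[-9.2,-10.1,0.5,4.62,1],[-10.2,-11.2,1,4.62,1]]]}}

```text
time: 1.55
tool_pos: [0.4291, -0.0209, 0.3838]
ee_rot: [3.139, 0.001, 2.081]
wrist_force: [-0.1, 0.6, -0.5]
width: 0.0005
finger_force: 0.0
```

Run:
```python
from h import *
go(m2w(-.0055,.012),.12)
```

```text
t 1.55 mag xy mm [ -3.3 163.9] tip z 184.8 yaw 119.22 w 0.0005 F mag [ 0.2  0.6 -0.5]
units [-3.04 -0.04  1.3 ] turn -0.01
```

Call:
{"op": "apply_moves", "data": {"moves": [[[0,0,0,0,1],[0,0,0,0,1]]]}}

```text
time: 1.8
tool_pos: [0.4285, -0.0186, 0.3832]
ee_rot: [-3.142, -0.001, 2.081]
wrist_force: [-0.5, 0.4, 0.4]
width: 0.0001
finger_force: 0.0
```

Run:
```python
from h import *
go(m2w(-.0055,.012),.12)
```

```text
t 1.8 mag xy mm [ -2.8 166.2] tip z 184.2 yaw 119.23 w 0.0001 F mag [-0.3  0.6  0.4]
units [-3.09 -0.05  1.28] turn -0.01
```

Commanded tracks measured closely. I'll move to the -y side of the post, at y = 12, with the tips at z = 75.

Call:
{"op": "apply_moves", "data": {"moves": [[[-1,0,0.3,0,1],[-2,0,0.8,0,1],[-3.08,-0.05,1.3,0,1],[-3.08,-0.05,2.0,0,1],[-3.08,-0.05,2.0,0,1]]]}}

```text
time: 2.42
tool_pos: [0.501, -0.1525, 0.2807]
ee_rot: [-3.138, -0.006, 2.084]
wrist_force: [0.5, -0.1, -0.1]
width: 0.0
finger_force: 0.0
```

Run:
```python
from h import *
st()
o=[]
for n,b in(("scene",(310,150,390,230)),("top",(310,180,390,260))):
    s=snapshot(n); o.append(cv2.resize(s["image"][b[1]:b[3],b[0]:b[2]],(400,400),interpolation=cv2.INTER_CUBIC))
cv2.imwrite("pics/k1.png",np.hstack(o)[:,:,::-1])
```

```text
t 2.42 mag xy mm [-5. 14.] tip z 81.7 yaw 119.38 w 0.0 F mag [ 0.4 -0.4 -0.1]
```

View pics/k1.png

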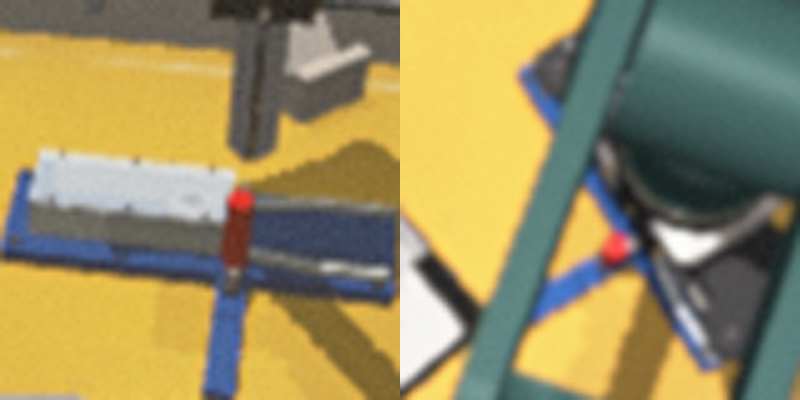

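The scene crop shows the fingertips at about pixel (360,181), beside the post and on its -y side. I'll lower and push +y.

Call:
{"op": "apply_moves", "data": {"moves": [[[0,0,0.35,0,1],[0,0,0.7,0,1],[0.3,0,0.7,0,1],[0.6,0,0.7,0,1],[0.8,0,0.7,0,1],[1.0,0,0.7,0,1],[1.15,0,0.7,0,1],[1.3,0,0.7,0,1]]]}}

```text
time: 3.52
tool_pos: [0.4699, -0.0973, 0.2487]
ee_rot: [3.141, 0.001, 2.081]
wrist_force: [1.1, -1.3, -0.1]
width: 0.0007
finger_force: 0.7
```

Run:
```python
from h import *
st()
S=snapshot("scene"); print(proj(S,[.501,-.1525,.0817]))
hsv=cv2.cvtColor(S["image"],cv2.COLOR_RGB2HSV)
m=cv2.inRange(hsv,(0,150,90),(6,255,255))|cv2.inRange(hsv,(174,150,90),(180,255,255)); m[:170]=0;m[250:]=0;m[:,:330]=0;m[:,400:]=0
v,u=np.nonzero(m); print(u.min(),u.max(),v.min(),v.max())
for y in(.045,.1): print(proj(S,np.r_[m2w(-.0055,y),.075]))
```

```text
t 3.52 mag xy mm [-5.1 77.3] tip z 49.7 yaw 119.26 w 0.0007 F mag [ 0.3 -1.7 -0.1]
[359.82033145 178.72608931]
353 358 202 216
[358.83470195 188.97314945]
[356.99689336 204.47396825]
```

Call:
{"op": "apply_moves", "data": {"moves": [[[0.07,0,0,0,1],[0.14,0,0,0,1],[0.18,0,0,0,1],[0.18,0,0,0,1]]]}}

```text
time: 4.08
tool_pos: [0.4666, -0.0916, 0.2487]
ee_rot: [3.14, 0.008, 2.081]
wrist_force: [6.1, -8.6, -3.1]
width: 0.0005
finger_force: 4.7
```

```bash
python3 - -<<'E'
from h import *
st()
E
```

```text
t 4.08 mag xy mm [-5.2 83.9] tip z 49.7 yaw 119.23 w 0.0005 F mag [  1.1 -10.5  -3.1]
```

Call:
{"op": "apply_moves", "data": {"moves": [[[-0.1,0,0,0,1],[-0.1,0,-0.7,0,0.9],[0.5,0.5,-1.2,0,0.6],[1.3,1.3,-1.2,0,0.45],[2.1,2.1,-1.2,0,0.45],[2.83,2.7,-1.1,0,0.45],[2.83,2.7,-0.7,0,0.45],[2.83,2.7,-0.5,0,0.45],[2.83,2.7,-0.5,0,0.45]]]}}

```text
time: 5.2
tool_pos: [0.5137, 0.0993, 0.272]
ee_rot: [-3.139, -0.002, 2.081]
wrist_force: [-0.2, -0.5, -0.3]
width: 0.0512
finger_force: 0.0
```

Run:
```python
from h import *
go(np.array([.5150,.0975]),.045)
o=[]
for n,b in(("scene",(250,200,330,280)),("top",(230,180,310,260))):
    s=snapshot(n); o.append(cv2.resize(s["image"][b[1]:b[3],b[0]:b[2]],(400,400),interpolation=cv2.INTER_CUBIC))
cv2.imwrite("pics/n1.png",np.hstack(o)[:,:,::-1])
```

```text
t 5.2 mag xy mm [129.3 227.3] tip z 73.0 yaw 119.22 w 0.0512 F mag [-0.4 -0.3 -0.3]
units [-0.04  0.01  0.56] turn -0.01
```

View pics/n1.png

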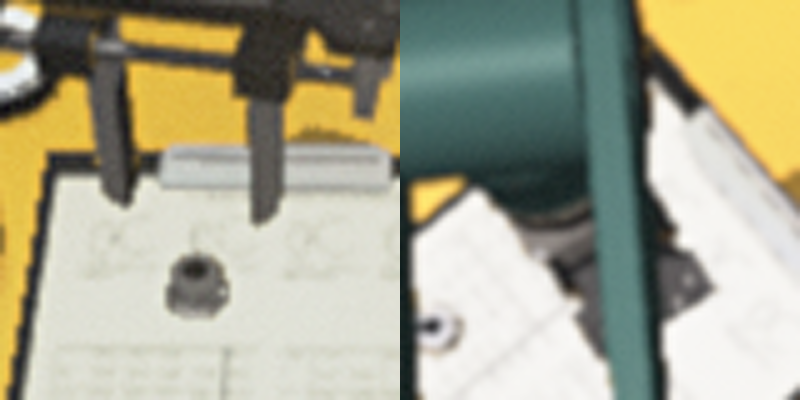

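The scene crop shows the nut at about px (289,256), centred between the open fingers. I'll lower and grip the hexagon just above the flange.

Call:
{"op": "apply_moves", "data": {"moves": [[[-0.04,0,0.5,0,0.45],[-0.04,0,1.0,0,0.45],[-0.04,0,1.27,0,0.45],[-0.04,0,1.27,0,0.45],[-0.04,0,1.27,0,1],[-0.04,0,1.27,0,1],[-0.04,0,1.27,0,1],[-0.04,0,1.27,0,1]]]}}

```text
time: 6.3
tool_pos: [0.5155, 0.098, 0.2104]
ee_rot: [3.14, 0.0, 2.082]
wrist_force: [0.7, -0.3, 2.5]
width: 0.0211
finger_force: 30.0
```

Run:
```python
from h import *
go(m2w(-.060,0),.055)
```

```text
t 6.3 mag xy mm [130.2 225.3] tip z 11.4 yaw 119.26 w 0.0211 F mag [ 0.5 -0.6  2.5]
units [-4.51 -3.8  -0.88] turn -0.0
```

Call:
{"op": "apply_moves", "data": {"moves": [[[0,0,-1,0,1],[0,0,-2,0,1],[-0.9,-0.76,-2.3,0,1],[-1.8,-1.52,-2.3,0,1],[-2.7,-2.28,-2.3,0,1],[-3.6,-3.04,-2.3,0,1],[-4.51,-3.8,-2.3,0,1],[-4.51,-3.8,-1.6,0,1],[-4.51,-3.8,-1.2,0,1],[-4.51,-3.8,-1.2,0,1]]]}}

```text
time: 7.55
tool_pos: [0.4587, -0.1915, 0.2675]
ee_rot: [-3.139, -0.004, 2.081]
wrist_force: [-0.3, -0.7, -0.9]
width: 0.0211
finger_force: 30.0
```

Run:
```python
from h import *
go(m2w(-.060,0),.0205)
o=[]
for n,b in(("scene",(320,130,420,230)),("top",(320,190,400,270))):
    s=snapshot(n); o.append(cv2.resize(s["image"][b[1]:b[3],b[0]:b[2]],(400,400),interpolation=cv2.INTER_CUBIC))
cv2.imwrite("pics/p1.png",np.hstack(o)[:,:,::-1])
```

```text
t 7.55 mag xy mm [-61.    0.6] tip z 68.5 yaw 119.23 w 0.0211 F mag [-0.6 -0.5 -0.9]
units [-0.02  0.02  0.96] turn -0.01
```

View pics/p1.png

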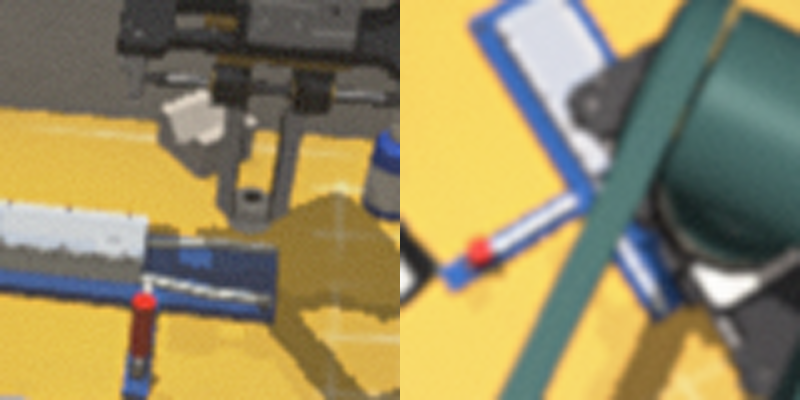

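The nut is held at about px (382,180) above the trough, and the post is open at (356,206). I'll lower it and release.

Call:
{"op": "apply_moves", "data": {"moves": [[[-0.02,0.02,0.5,0,1],[-0.02,0.02,0.85,0,1],[-0.02,0.02,0.95,0,1],[-0.02,0.02,0.98,0,1],[-0.02,0.02,0.98,0,1]]]}}

```text
time: 8.28
tool_pos: [0.4612, -0.1922, 0.2214]
ee_rot: [3.141, 0.001, 2.082]
wrist_force: [0.3, -0.1, -0.5]
width: 0.0213
finger_force: 30.0
```

```bash
python3 - -<<'E'
from h import *
st()
E
```

```text
t 8.28 mag xy mm [-59.1  -1.2] tip z 22.4 yaw 119.26 w 0.0213 F mag [ 0.2 -0.2 -0.5]
```

Call:
{"op": "apply_moves", "data": {"moves": [[[0,0,0.03,0,1],[0,0,0.05,0,1],[0,0,0.06,0,1],[0,0,0.06,0,1]]]}}

```text
time: 8.78
tool_pos: [0.461, -0.1921, 0.2182]
ee_rot: [3.141, 0.0, 2.081]
wrist_force: [-0.8, 0.0, 1.8]
width: 0.0209
finger_force: 30.0
```

```bash
python3 - -<<'E'
from h import *
st()
E
```

```text
t 8.78 mag xy mm [-59.3  -1. ] tip z 19.2 yaw 119.26 w 0.0209 F mag [-0.7  0.4  1.8]
```

Call:
{"op": "apply_moves", "data": {"moves": [[[0,0,0,0,0.5],[0,0,0,0,0.5],[0,0,0,0,0.5],[0,0,-0.6,0,0.5],[0,0,-1.1,0,0.7],[0,-0.45,-1.1,0,1],[0,-0.88,-1.1,0,1],[0,-0.88,-0.6,0,1],[0,-0.88,-0.2,0,1],[0,-0.88,-0.2,0,1]]]}}

```text
time: 10.02
tool_pos: [0.4218, -0.2132, 0.226]
ee_rot: [-3.14, -0.004, 2.081]
wrist_force: [0.1, 1.0, -0.4]
width: 0.0008
finger_force: 0.0
```

Run:
```python
from h import *
go(m2w(-.060,0),.0145)
o=[]
for n,b in(("scene",(320,130,420,230)),("top",(320,190,400,270))):
    s=snapshot(n); o.append(cv2.resize(s["image"][b[1]:b[3],b[0]:b[2]],(400,400),interpolation=cv2.INTER_CUBIC))
cv2.imwrite("pics/p2.png",np.hstack(o)[:,:,::-1])
```

```text
t 10.03 mag xy mm [-103.8   -0.3] tip z 27.0 yaw 119.25 w 0.0008 F mag [ 0.6  0.8 -0.4]
units [0.01 0.88 0.25] turn -0.01
```

View pics/p2.png

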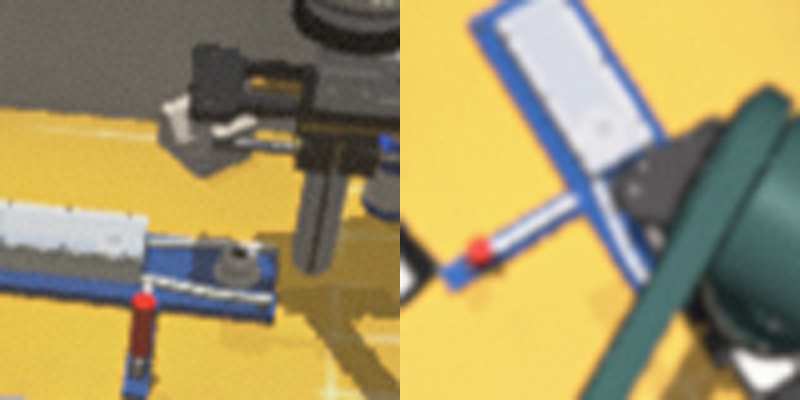

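The nut is upright in the trough at px (379,196), with the closed fingers behind it at px (398,195). I'll lower and push.

Call:
{"op": "apply_moves", "data": {"moves": [[[0,0,0.25,0,1],[0,0.2,0.25,0,1],[0,0.35,0.25,0,1],[0,0.5,0.25,0,1],[0,0.65,0.25,0,1],[0,0.8,0.25,0,1],[0,0.95,0.25,0,1],[0,1.1,0.25,0,1],[0,1.25,0.25,0,1],[0,1.4,0.25,0,1]]]}}

```text
time: 11.38
tool_pos: [0.4841, -0.1791, 0.2152]
ee_rot: [3.142, -0.0, 2.081]
wrist_force: [-0.6, -0.7, 0.9]
width: 0.0003
finger_force: 0.4
```

```bash
python3 - -<<'E'
from h import *
go(m2w(-.0145,0),.0145)
E
```

```text
t 11.38 mag xy mm [-32.8  -1. ] tip z 16.2 yaw 119.26 w 0.0003 F mag [-0.9 -0.3  0.9]
units [0.02 0.37 0.03] turn -0.0
```

Call:
{"op": "apply_moves", "data": {"moves": [[[0,-0.2,0,0,1],[0,-0.2,0.05,0,1],[0,-0.1,0.06,0,1],[0,0.0,0.06,0,1],[0,0.1,0.06,0,1],[0,0.2,0.06,0,1],[0,0.28,0.06,0,1],[0,0.28,0.06,0,1]]]}}

```text
time: 12.38
tool_pos: [0.4962, -0.1723, 0.2122]
ee_rot: [3.141, -0.0, 2.082]
wrist_force: [-0.0, 0.3, -0.5]
width: 0.0008
finger_force: 0.0
```

```bash
python3 - -<<'E'
from h import *
go(m2w(-.0125,0),.0135)
E
```

```text
t 12.38 mag xy mm [-18.9  -1. ] tip z 13.2 yaw 119.29 w 0.0008 F mag [ 0.1  0.3 -0.5]
units [ 0.02  0.13 -0.01] turn -0.0
```

Call:
{"op": "apply_moves", "data": {"moves": [[[0,0.05,0,0,1],[0,0.1,0,0,1],[0,0.13,0,0,1],[0,0.13,0,0,1]]]}}

```text
time: 12.88
tool_pos: [0.5017, -0.1693, 0.2122]
ee_rot: [3.141, 0.0, 2.082]
wrist_force: [-0.4, -0.1, -0.1]
width: 0.0003
finger_force: 0.1
```

```bash
python3 - -<<'E'
from h import *
go(m2w(-.0125,0),.0135)
E
```

```text
t 12.88 mag xy mm [-12.7  -1. ] tip z 13.2 yaw 119.26 w 0.0003 F mag [-0.4  0.1 -0.1]
units [ 0.02  0.   -0.01] turn -0.0
```

Contact force is still small. I'll creep toward the roof edge.

Call:
{"op": "apply_moves", "data": {"moves": [[[0,0.02,0,0,1],[0,0.04,0,0,1],[0,0.06,0,0,1],[0,0.06,0,0,1]]]}}

```text
time: 13.38
tool_pos: [0.5039, -0.168, 0.2122]
ee_rot: [-3.141, -0.0, 2.081]
wrist_force: [-2.8, -1.2, 1.6]
width: 0.0003
finger_force: 1.5
```

Run:
```python
from h import *
st()
o=[]
for n,b in(("scene",(300,140,400,240)),("top",(310,180,390,260))):
    s=snapshot(n); o.append(cv2.resize(s["image"][b[1]:b[3],b[0]:b[2]],(400,400),interpolation=cv2.INTER_CUBIC))
cv2.imwrite("pics/p3.png",np.hstack(o)[:,:,::-1])
```

```text
t 13.38 mag xy mm [-10.1  -1. ] tip z 13.2 yaw 119.26 w 0.0003 F mag [-3.1  0.3  1.6]
```

View pics/p3.png

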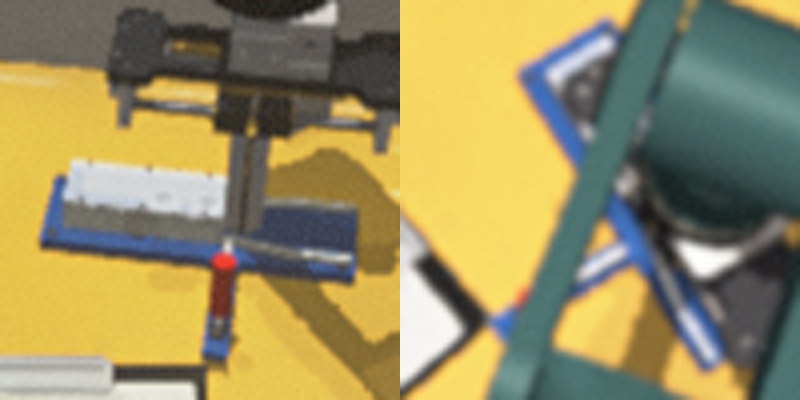

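The fingers stand at the mouth, around px (360,198), and the nut is no longer visible in the trough. I'll press a little further.

Call:
{"op": "apply_moves", "data": {"moves": [[[0,0.02,0,0,1],[0,0.03,0,0,1],[0,0.04,0,0,1],[0,0.04,0,0,1]]]}}

```text
time: 13.98
tool_pos: [0.5047, -0.1677, 0.2122]
ee_rot: [-3.136, -0.001, 2.081]
wrist_force: [-7.3, -4.3, 3.7]
width: 0.0001
finger_force: 4.5
```

Run:
```python
from h import *
go(np.array([.462,.2]),.12)
```

```text
t 13.97 mag xy mm [-9.3 -1.1] tip z 13.2 yaw 119.25 w 0.0001 F mag [-8.5 -0.2  3.7]
units [ 6.84  2.84 -2.15] turn -0.01
```

Call:
{"op": "apply_moves", "data": {"moves": [[[0,-0.3,0,0,1],[0,-0.3,-1,0,1],[0,-0.3,-2.1,0,1],[0.9,0.2,-2.2,0,0.7],[1.9,0.7,-2.2,0,0.5],[2.9,1.2,-2.2,0,0.45],[3.9,1.7,-2.2,0,0.45],[4.9,2.2,-2.2,0,0.45],[5.9,2.6,-2.0,0,0.45],[6.8,2.84,-1.5,0,0.45]]]}}

```text
time: 15.22
tool_pos: [0.4636, 0.2013, 0.2885]
ee_rot: [3.135, -0.001, 2.082]
wrist_force: [0.3, 0.2, -0.4]
width: 0.0515
finger_force: 0.0
```

Call:
{"op": "apply_moves", "data": {"moves": [[[0,0,0,0,0.45],[0,0,0,0,0.45]]]}}

```text
time: 15.48
tool_pos: [0.4637, 0.1988, 0.2875]
ee_rot: [3.14, 0.0, 2.082]
wrist_force: [-0.5, 0.3, -0.7]
width: 0.0517
finger_force: 0.0
```

Run:
```python
from h import *
go(np.array([.4615,.2]),.011)
o=[]
for n,b in(("scene",(235,240,315,320)),("top",(310,180,390,260))):
    s=snapshot(n); o.append(cv2.resize(s["image"][b[1]:b[3],b[0]:b[2]],(400,400),interpolation=cv2.INTER_CUBIC))
cv2.imwrite("pics/n2.png",np.hstack(o)[:,:,::-1])
```

```text
t 15.47 mag xy mm [134.4 338.5] tip z 88.5 yaw 119.28 w 0.0517 F mag [-0.3  0.5 -0.7]
units [ 0.04 -0.03  1.55] turn -0.0
```

View pics/n2.png

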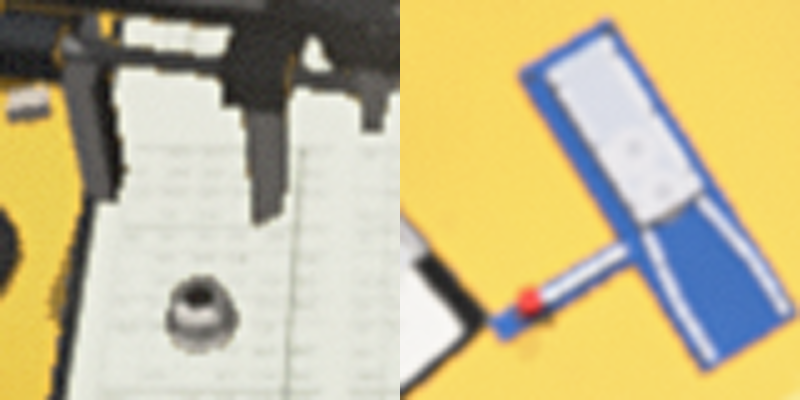

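The scene crop shows the second nut at px (275,301) between the fingers. The top crop shows two nuts in the tube, at px (357,210) and (362,218), with the keeper open.

Call:
{"op": "apply_moves", "data": {"moves": [[[0.04,-0.03,0.6,0,0.45],[0.04,-0.03,1.2,0,0.45],[0.04,-0.03,1.57,0,0.45],[0.04,-0.03,1.57,0,0.45],[0.04,-0.03,1.57,0,1],[0.04,-0.03,1.57,0,1],[0.04,-0.03,1.57,0,1],[0.04,-0.03,1.57,0,1]]]}}

```text
time: 16.58
tool_pos: [0.4617, 0.2003, 0.2097]
ee_rot: [3.14, 0.0, 2.082]
wrist_force: [0.5, -0.2, 2.4]
width: 0.0214
finger_force: 30.0
```

Run:
```python
from h import *
go(m2w(-.060,0),.055)
```

```text
t 16.57 mag xy mm [133.3 340.8] tip z 10.7 yaw 119.27 w 0.0214 F mag [ 0.4 -0.4  2.4]
units [-6.82 -3.86 -0.89] turn -0.0
```

Call:
{"op": "apply_moves", "data": {"moves": [[[0,0,-1,0,1],[0,0,-2.1,0,1],[-1.1,-0.6,-2.3,0,1],[-2.1,-1.15,-2.3,0,1],[-3.1,-1.7,-2.3,0,1],[-4.1,-2.3,-2.3,0,1],[-5.1,-2.9,-2.3,0,1],[-6,-3.4,-2.3,0,1],[-6.82,-3.86,-2.0,0,1],[-6.82,-3.86,-1.2,0,1]]]}}

```text
time: 17.82
tool_pos: [0.4601, -0.1951, 0.2704]
ee_rot: [3.139, 0.006, 2.077]
wrist_force: [-0.3, 0.1, -0.5]
width: 0.0213
finger_force: 30.0
```

Call:
{"op": "apply_moves", "data": {"moves": [[[0,0,0,0,1],[0,0,0,0,1]]]}}

```text
time: 18.08
tool_pos: [0.4599, -0.1914, 0.2697]
ee_rot: [3.141, 0.001, 2.082]
wrist_force: [1.4, 0.2, 0.2]
width: 0.0213
finger_force: 30.0
```

Run:
```python
from h import *
go(m2w(-.060,0),.0195)
```

```text
t 18.07 mag xy mm [-59.9   0.1] tip z 70.7 yaw 119.3 w 0.0213 F mag [ 1.4 -0.5  0.2]
units [-0.   -0.    1.02] turn 0.0
```

Call:
{"op": "apply_moves", "data": {"moves": [[[0,0,0.5,0,1],[0,0,0.88,0,1],[0,0,0.98,0,1],[0,0,1.02,0,1],[0,0,1.03,0,1],[0,0,1.03,0,1]]]}}

```text
time: 18.82
tool_pos: [0.4599, -0.1918, 0.2181]
ee_rot: [3.141, 0.001, 2.082]
wrist_force: [0.7, 1.3, -0.6]
width: 0.0217
finger_force: 30.0
```

```bash
python3 - -<<'E'
from h import *
st()
E
```

```text
t 18.82 mag xy mm [-60.1  -0.2] tip z 19.1 yaw 119.26 w 0.0217 F mag [ 1.2  0.8 -0.6]
```

Within about 0.5 mm of the floor. I'll release, rise, and go behind the nut.

Call:
{"op": "apply_moves", "data": {"moves": [[[0,0,0.01,0,1],[0,0,0.01,0,0.5],[0,0,0.01,0,0.5],[0,0,0.01,0,0.5],[0,0,-0.6,0,0.5],[0,0,-1.1,0,0.7],[0,-0.45,-1.1,0,1],[0,-0.88,-1.1,0,1],[0,-0.88,-0.6,0,1],[0,-0.88,-0.1,0,1]]]}}

```text
time: 20.08
tool_pos: [0.4211, -0.2135, 0.2221]
ee_rot: [3.141, 0.001, 2.081]
wrist_force: [0.8, -0.3, -0.5]
width: 0.0017
finger_force: 0.0
```

Call:
{"op": "apply_moves", "data": {"moves": [[[0,0,0,0,1]]]}}

```text
time: 20.2
tool_pos: [0.4203, -0.2127, 0.2202]
ee_rot: [-3.139, -0.005, 2.081]
wrist_force: [0.4, -0.4, -0.1]
width: 0.0005
finger_force: 0.0
```

Run:
```python
from h import *
go(m2w(-.030,0),.0135)
o=[]
for n,b in(("scene",(320,130,420,230)),("top",(320,190,400,270))):
    s=snapshot(n); o.append(cv2.resize(s["image"][b[1]:b[3],b[0]:b[2]],(400,400),interpolation=cv2.INTER_CUBIC))
cv2.imwrite("pics/p4.png",np.hstack(o)[:,:,::-1])
```

```text
t 20.2 mag xy mm [-104.9    0.9] tip z 21.2 yaw 119.25 w 0.0005 F mag [ 0.1 -0.5 -0.1]
units [-0.02  1.5   0.15] turn -0.01
```

View pics/p4.png

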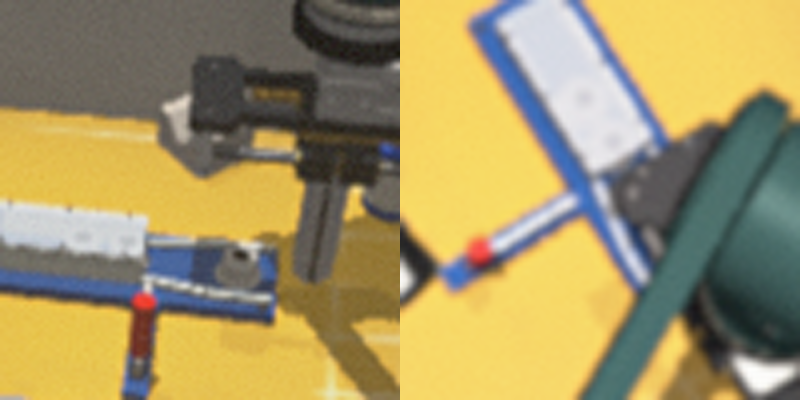

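The nut stands in the trough at px (379,196), and the two earlier nuts are in the tube. I'll push low on the flange.

Call:
{"op": "apply_moves", "data": {"moves": [[[-0.02,0,0.16,0,1],[-0.02,0.15,0.17,0,1],[-0.02,0.33,0.17,0,1],[-0.02,0.48,0.17,0,1],[-0.02,0.63,0.17,0,1],[-0.02,0.78,0.17,0,1],[-0.02,0.93,0.17,0,1],[-0.02,1.08,0.17,0,1],[-0.02,1.23,0.17,0,1],[-0.02,1.35,0.17,0,1]]]}}

```text
time: 21.55
tool_pos: [0.4808, -0.181, 0.2137]
ee_rot: [-3.141, -0.0, 2.082]
wrist_force: [-2.4, -1.9, 1.1]
width: 0.0004
finger_force: 1.4
```

```bash
python3 - -<<'E'
from h import *
go(m2w(-.0125,0),.0135)
E
```

```text
t 21.55 mag xy mm [-36.5  -1. ] tip z 14.7 yaw 119.27 w 0.0004 F mag [-3.  -0.4  1.1]
units [0.02 0.48 0.02] turn -0.0
```

Call:
{"op": "apply_moves", "data": {"moves": [[[0,-0.05,0,0,1],[0,-0.05,0.03,0,1],[0,0.1,0.03,0,1],[0,0.2,0.03,0,1],[0,0.3,0.03,0,1],[0,0.4,0.03,0,1],[0,0.48,0.03,0,1],[0,0.48,0.03,0,1]]]}}

```text
time: 22.55
tool_pos: [0.5019, -0.1689, 0.2121]
ee_rot: [3.14, -0.001, 2.082]
wrist_force: [0.3, -0.6, -0.2]
width: 0.0006
finger_force: 0.4
```

```bash
python3 - -<<'E'
from h import *
go(m2w(-.0095,0),.0135)
E
```

```text
t 22.55 mag xy mm [-12.2  -0.8] tip z 13.1 yaw 119.27 w 0.0006 F mag [ 0.  -0.7 -0.2]
units [ 0.02  0.05 -0.01] turn -0.0
```

Call:
{"op": "apply_moves", "data": {"moves": [[[0,0.02,0,0,1],[0,0.05,0,0,1],[0,0.08,0,0,1],[0,0.11,0,0,1],[0,0.11,0,0,1]]]}}

```text
time: 23.18
tool_pos: [0.5048, -0.1674, 0.212]
ee_rot: [-3.135, -0.002, 2.081]
wrist_force: [-7.6, -4.4, 4.8]
width: 0.0004
finger_force: 4.9
```

```bash
python3 - -<<'E'
from h import *
st()
E
```

```text
t 23.18 mag xy mm [-9.  -0.9] tip z 13.0 yaw 119.25 w 0.0004 F mag [-8.8 -0.1  4.8]
```

Call:
{"op": "apply_moves", "data": {"moves": [[[0,0.04,0,0,1],[0,0.04,0,0,1],[0,-0.3,0,0,1],[0,-0.3,-1,0,1],[0,-0.3,-1.7,0,1],[0.9,0,-1.7,0,1],[1.9,0.05,-1.7,0,1],[2.8,0.05,-1.7,0,1],[2.8,0.05,-1.7,0,1]]]}}

```text
time: 24.3
tool_pos: [0.4388, -0.0411, 0.2971]
ee_rot: [3.14, -0.001, 2.085]
wrist_force: [0.3, -0.2, -0.0]
width: 0.0006
finger_force: 0.0
```

Run:
```python
from h import *
go(m2w(-.0045,.128),.05)
o=[]
for n,b in(("scene",(310,160,370,220)),("top",(330,180,390,240))):
    s=snapshot(n); o.append(cv2.resize(s["image"][b[1]:b[3],b[0]:b[2]],(400,400),interpolation=cv2.INTER_CUBIC))
cv2.imwrite("pics/p5.png",np.hstack(o)[:,:,::-1])
```

```text
t 24.3 mag xy mm [ -4.7 141.5] tip z 98.1 yaw 119.48 w 0.0006 F mag [ 0.2 -0.3 -0. ]
units [-0.27  0.    0.96] turn 0.02
```

View pics/p5.png

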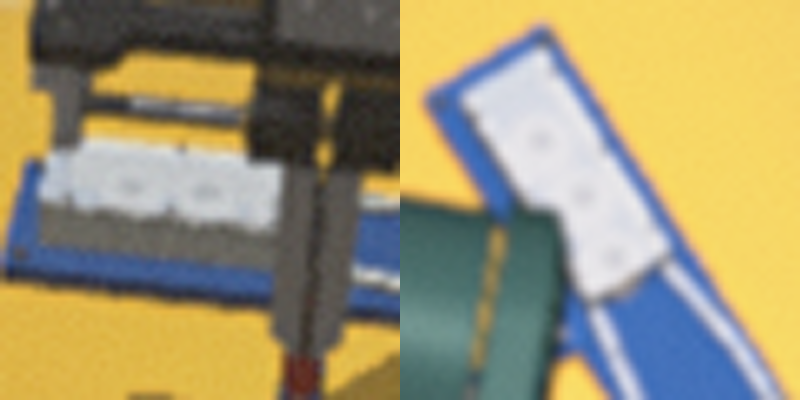

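The top crop shows three nuts in the tube, at px (351.3,201), (357.5,209) and (362.3,218.5), with the roof's mouth edge near (364.6,221.9). I'll check the last nut's depth.

Run:
```python
from h import *
T=snapshot("top")
q=lambda x,y:(330+(x-400)/6.6667,180+y/6.6667)
for p in((542,140),(583,193),(615,257)): print(w2m(onz(T,*q(*p),.030))*1e3)
for p in((590,301),(670,254),(464,94),(545,49)): print("roof",w2m(onz(T,*q(*p),.0365))*1e3)
```

```text
[70.16165905 -2.37423107]
[41.38649999 -4.91225323]
[10.84363126 -1.60751886]
roof [-0.11624311 18.53532648]
roof [ -0.96376591 -21.11923723]
roof [103.77185564  16.31588624]
roof [102.28911977 -23.83098507]
```

The last nut sits about 12 mm in. The finger backs look chamfered at the tips, so the roof stopped them before the flange was fully inside. I'll turn the gripper 90° so its straight pad edge pushes.

Call:
{"op": "apply_moves", "data": {"moves": [[[-0.6,-0.15,0,1,1],[-1.2,-0.3,0,2,1],[-1.8,-0.5,0,3,1],[-2.4,-0.7,0,4,1],[-2.84,-0.76,0,5,1],[-2.84,-0.76,0,6,1],[-2.84,-0.76,0,7,1],[-2.84,-0.76,0,8,1],[-2.84,-0.76,0.3,9.02,1],[-2.84,-0.76,0.6,9.02,1]]]}}

```text
time: 25.7
tool_pos: [0.4766, -0.1871, 0.2665]
ee_rot: [3.141, -0.001, 0.508]
wrist_force: [-0.3, -0.2, 0.9]
width: 0.0004
finger_force: 0.0
```

Call:
{"op": "apply_moves", "data": {"moves": [[[0,0,0,0,1],[0,0,0,0,1]]]}}

```text
time: 25.95
tool_pos: [0.4765, -0.1861, 0.2672]
ee_rot: [-3.142, -0.0, 0.508]
wrist_force: [-0.0, 0.0, 0.2]
width: 0.0007
finger_force: 0.0
```

Run:
```python
from h import *
go(m2w(-.040,-.0005),.0135,np.degrees(YAW))
```

```text
t 25.95 mag xy mm [-42.9  -3.4] tip z 68.2 yaw 29.11 w 0.0007 F mag [0.  0.  0.2]
units [ 0.06 -0.06  1.09] turn -0.02
```

Call:
{"op": "apply_moves", "data": {"moves": [[[0,-0.06,0.5,0,1],[0,-0.06,0.9,0,1],[0,-0.06,1.07,0,1],[0.1,-0.06,1.09,0,1],[0.25,-0.06,1.09,0,1],[0.4,-0.06,1.09,0,1],[0.5,-0.06,1.09,0,1],[0.5,-0.06,1.09,0,1]]]}}

```text
time: 26.95
tool_pos: [0.4971, -0.1708, 0.2129]
ee_rot: [3.141, -0.0, 0.508]
wrist_force: [-0.5, 0.0, 0.8]
width: 0.0002
finger_force: 0.0
```

Run:
```python
from h import *
go(m2w(-.010,-.0005),.0135,np.degrees(YAW))
```

```text
t 26.95 mag xy mm [-17.3  -0.1] tip z 13.9 yaw 29.1 w 0.0002 F mag [-0.4  0.2  0.8]
units [0.15 0.01 0.01] turn -0.02
```

Call:
{"op": "apply_moves", "data": {"moves": [[[0.04,0,0,0,1],[0.08,0,0,0,1],[0.12,0,0,0,1],[0.15,0,0,0,1],[0.15,0,0,0,1]]]}}

```text
time: 27.58
tool_pos: [0.5032, -0.1674, 0.2126]
ee_rot: [-3.141, 0.001, 0.507]
wrist_force: [-1.7, 0.2, -0.3]
width: 0.0006
finger_force: 0.7
```

Run:
```python
from h import *
go(m2w(-.007,-.0005),.0135,np.degrees(YAW))
```

```text
t 27.57 mag xy mm [-10.4  -0.1] tip z 13.6 yaw 29.06 w 0.0006 F mag [-1.4  1.  -0.3]
units [0.07 0.01 0.  ] turn -0.02
```

Call:
{"op": "apply_moves", "data": {"moves": [[[0.03,0,0,0,1],[0.06,0,0,0,1],[0.09,0,0,0,1],[0.11,0,0,0,1],[0.11,0,0,0,1]]]}}

```text
time: 28.2
tool_pos: [0.5068, -0.1655, 0.2127]
ee_rot: [-3.141, 0.006, 0.507]
wrist_force: [-7.6, -4.3, 4.3]
width: 0.0005
finger_force: 4.3
```

Run:
```python
from h import *
st()
```

```text
t 28.2 mag xy mm [-6.3 -0.3] tip z 13.7 yaw 29.06 w 0.0005 F mag [-8.7 -0.   4.3]
```

Call:
{"op": "apply_moves", "data": {"moves": [[[0.05,0,0,0,1],[0.05,0,0,0,1],[-0.3,0,0,0,1],[-0.3,0,-1,0,1],[-0.3,0,-1.7,0,1],[-0.1,-0.9,-1.7,0,1],[0,-1.9,-1.7,0,1],[0,-2.84,-1.7,0,1],[0,-2.84,-1.7,0,1]]]}}

```text
time: 29.32
tool_pos: [0.4379, -0.0385, 0.2978]
ee_rot: [-3.141, -0.002, 0.511]
wrist_force: [1.3, -0.1, 1.2]
width: 0.0003
finger_force: 0.0
```

Run:
```python
from h import *
go(m2w(-.0055,.135),.05,np.degrees(YAW))
T=snapshot("top"); im=T["image"]; g=cv2.cvtColor(im,cv2.COLOR_RGB2GRAY).astype(float)
P=cv2.imread("pics/p5.png")[:,400:,::-1]
c=cv2.resize(im[180:240,330:390],(400,400),interpolation=cv2.INTER_CUBIC)
cv2.imwrite("pics/p6.png",np.hstack([P,c])[:,:,::-1])
```

```text
t 29.32 mag xy mm [ -4.2 144.2] tip z 98.8 yaw 29.27 w 0.0003 F mag [ 1.1 -0.7  1.2]
units [-0.03  0.18  0.98] turn -0.0
```

View pics/p6.png

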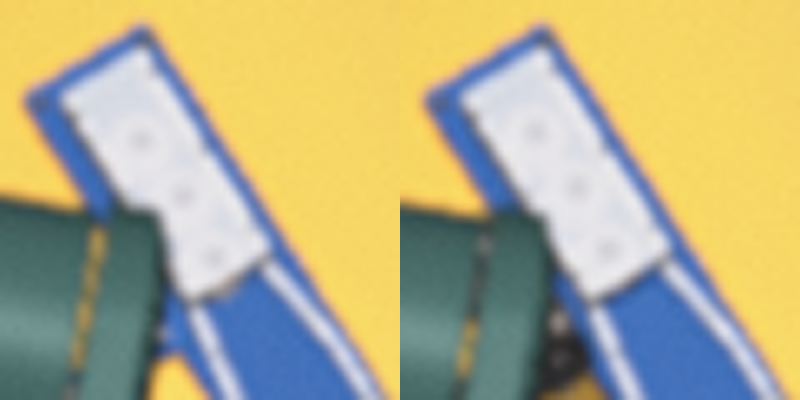

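All three nuts moved about 4.5 mm deeper (the last hole is now at px (361,217.3)), and the flange no longer shows outside the mouth. Now I'll shut the keeper.

Call:
{"op": "apply_moves", "data": {"moves": [[[-0.03,0,0.5,0,1],[-0.03,0,0.98,0,1],[-0.03,0.25,0.98,0,1],[-0.03,0.5,0.98,0,1],[-0.03,0.7,0.98,0,1],[-0.03,0.9,0.98,0,1],[-0.03,1.1,0.98,0,1],[-0.03,1.3,0.98,0,1],[-0.03,1.45,0.98,0,1],[-0.03,1.5,0.98,0,1]]]}}

```text
time: 30.62
tool_pos: [0.4745, -0.1072, 0.2487]
ee_rot: [-3.142, -0.0, 0.507]
wrist_force: [-1.2, 1.0, 2.0]
width: 0.0003
finger_force: 0.6
```

Run:
```python
from h import *
st()
```

```text
t 30.62 mag xy mm [-6.  66.4] tip z 49.7 yaw 29.04 w 0.0003 F mag [-0.6  1.4  2. ]
```

Call:
{"op": "apply_moves", "data": {"moves": [[[0,0.04,0,0,1],[0,0.08,0,0,1],[0,0.12,0,0,1],[0,0.14,0,0,1],[0,0.14,0,0,1]]]}}

```text
time: 31.25
tool_pos: [0.4769, -0.1115, 0.2487]
ee_rot: [-3.136, 0.0, 0.508]
wrist_force: [-3.9, 7.0, 5.0]
width: 0.0005
finger_force: 4.2
```

Run:
```python
from h import *
st()
```

```text
t 31.25 mag xy mm [-6.  61.5] tip z 49.7 yaw 29.1 w 0.0005 F mag [0. 8. 5.]
```

The push stopped at a firm 8 N. I'll retreat clear and check the post's position numerically, without viewing another picture.

Call:
{"op": "apply_moves", "data": {"moves": [[[0,-0.4,0,0,1],[0,-0.6,-1,0,1],[0,-0.8,-2,0,1],[0,-1.6,-2.5,0,1],[0,-2.6,-2.5,0,1],[0,-3.6,-2.5,0,1],[0,-4.4,-2.5,0,1],[0,-4.4,-2.5,0,1],[0,-4.4,-2.5,0,1]]]}}

```text
time: 32.38
tool_pos: [0.3707, 0.0792, 0.3737]
ee_rot: [3.14, -0.0, 0.508]
wrist_force: [0.3, -1.4, 0.0]
width: 0.0001
finger_force: 0.0
```

Run:
```python
from h import *
st()
A={n:cv2.imread(f"pics/{n}0.png")[:,:,::-1] for n in("scene","top")}
for n,b in(("scene",(340,175,375,235)),("top",(330,210,375,250))):
    s=snapshot(n)
    for k,im in(("before",A[n]),("now",s["image"])):
        hsv=cv2.cvtColor(np.ascontiguousarray(im),cv2.COLOR_RGB2HSV)
        m=cv2.inRange(hsv,(0,150,90),(6,255,255))|cv2.inRange(hsv,(174,150,90),(180,255,255))
        v,u=np.nonzero(m[b[1]:b[3],b[0]:b[2]]); print(n,k,len(u),u.mean()+b[0],v.mean()+b[1],v.min()+b[1],v.max()+b[1])
    if n=="top":
        d=np.abs(s["image"].astype(int)-A[n]).max(2)>60; d=d[100:300,130:480].astype(np.uint8)
        for r in cv2.connectedComponentsWithStats(d)[2][1:]:
            if r[4]>5: print("diff",r[0]+130,r[1]+100,r[2:])
```

```text
t 32.38 mag xy mm [ -5.3 279.7] tip z 174.7 yaw 29.08 w 0.0001 F mag [-0.4 -1.3  0. ]
scene before 30 356.73333333333335 193.96666666666667 188 202<stdin>:9: RuntimeWarning: Mean of empty slice.
  ret = ret.dtype.type(ret / rcount)
Traceback (most recent call last):
ValueError: zero-size array to reduction operation minimum which has no identity
```

The arm blocks the scene view, so I'll move it further off.

Call:
{"op": "apply_moves", "data": {"moves": [[[0,-1,-0.5,0,1],[0,-2,-0.6,0,1],[0,-3,-0.6,0,1],[0,-4,-0.6,0,1],[0,-5,-0.6,0,1],[0,-6,-0.6,0,1],[0,-7,-0.6,0,1],[0,-8,-0.6,0,1],[0,-8,-0.6,0,1],[0,-8,-0.6,0,1]]]}}

```text
time: 33.67
tool_pos: [0.1776, 0.4286, 0.4033]
ee_rot: [3.14, 0.0, 0.506]
wrist_force: [0.6, 1.0, 0.3]
width: 0.0008
finger_force: 0.0
```

Run:
```python
from h import *
st()
A={n:cv2.imread(f"pics/{n}0.png")[:,:,::-1] for n in("scene","top")}
for n,b in(("scene",(340,175,375,235)),("top",(330,210,375,250))):
    s=snapshot(n)
    for k,im in(("before",A[n]),("now",s["image"])):
        hsv=cv2.cvtColor(np.ascontiguousarray(im),cv2.COLOR_RGB2HSV)
        m=cv2.inRange(hsv,(0,150,90),(6,255,255))|cv2.inRange(hsv,(174,150,90),(180,255,255))
        v,u=np.nonzero(m[b[1]:b[3],b[0]:b[2]]); print(n,k,len(u),(u.mean()+b[0],v.mean()+b[1],v.min()+b[1],v.max()+b[1]) if len(u) else 0)
    if n=="top":
        d=np.abs(s["image"].astype(int)-A[n]).max(2)>60; d=d[100:300,130:480].astype(np.uint8)
        for r in cv2.connectedComponentsWithStats(d)[2][1:]:
            if r[4]>5: print("diff",r[0]+130,r[1]+100,r[2:])
```

```text
t 33.67 mag xy mm [ -2.7 679. ] tip z 204.3 yaw 28.98 w 0.0008 F mag [1.  0.6 0.3]
scene before 30 (np.float64(356.73333333333335), np.float64(193.96666666666667), np.int64(188), np.int64(202))
scene now 0 0
top before 19 (np.float64(352.57894736842104), np.float64(229.57894736842104), np.int64(227), np.int64(232))
top now 19 (np.float64(352.42105263157896), np.float64(229.78947368421052), np.int64(227), np.int64(232))
diff 271 223 [ 7  7 23]
diff 234 243 [ 5  4 15]
diff 237 244 [ 6  7 16]
```

The post is back at its starting pixel, and the only other changes in the view are the two nuts gone from the clipboard. Handing in.

```bash
python3 -c "
from bench import ticket
print(ticket.close_job())"
```

```text
the job is handed in; nothing more can be done
None
```

I handed the job in at about 34 s, with both nuts pushed fully into the tube, the keeper back at its shut position and, in the top view, no bystander moved; I viewed 12 pictures, two over the limit of 10.

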